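Load a slide magazine past the spring gate of a slide scanner

ROBOT

A 7-joint arm with a two-finger parallel gripper is mounted at the origin on the work surface. World frame = base frame: x ahead of the robot, y to its left, z up, the work surface at z = 0. Lengths are in m, angles in rad, forces in N, time in s.
With the tool pointing down it reaches from about 0.35 to 0.9 m from the base axis. Payload 19.9 kg.
Tool frame: the origin (TCP) lies between the finger pads; the fingertips stand 11 mm ahead of it and the grasp point (between the pads) lies 8 mm behind it (manip.tips_ahead is the distance from the TCP to the fingertips, in m); z points along the fingers, y is the line along which they close (so a half turn about z gives the same grasp; the last joint's range is limited). The gripper opens to 94 mm and grips with 3 to 60 N. Pads are 16 mm wide; open, the fingers measure 119 mm over their backs; the gripper's body (75 mm by 177 mm) begins 78 mm behind the grasp point.
Start: joints at [-1.212, 0.417, -0.01, 1.614, 0.005, 1.111, -0.053], TCP at [0.244, 0.575, 0.216] pointing down, gripper open.
Joint ranges: [-2.81, 2.81], [-0.39, 2.02], [-1.27, 1.25], [0.06, 2.57], [-1.19, 4.33], [0.19, 2], [-2.82, 2.82]. Speed limits (rad/s): [1.89, 1.89, 2.39, 2.39, 3.01, 3.01, 3.01].

INTERFACE

Orientations are given as [roll, pitch, yaw] about the fixed x, y, z axes, in that order (R = Rz(yaw) Ry(pitch) Rx(roll)).
In Python, from rig import telemetry, camera, job, manip gives the robot as it stands.
- The arm moves only by the tool step_arm, never from a script. Its argument "increments" is a list of rows, each an object with "fingers": the opening, from 0 (shut) to 1 (fully open); "dp": the shift along the tool's x, y, z each as a share of 25 cm, from -1 to 1, a list of three; "turn": the turn, a rotation vector about the tool's x, y, z each as a share of 120 degrees, from -1 to 1, a list of three. In form: [{"fingers": fingers, "dp": [x, y, z], "turn": [ax, ay, az]}, ...]. A call has exactly 10 rows; each row is the pose to reach, as a shift and turn from the pose commanded when the call began, along the tool's axes at that moment; what a row does not reach only later rows make up. A row lasts 1/12 s, in which the tool goes at most 41.7 mm and 7.16 degrees, less where a joint would pass 70% of its speed; a pose out of reach is approached as far as the arm can. A call with a number of a shift or a turn outside -1 to 1 is refused whole. A call with a gripper value outside its range is refused whole. The fingers move at their own pace and stop on an object; the grip force is fixed at half the most. Time passes only in rows, so rows that repeat a pose let the fingers close, or fill a call up. It gives the time, the measured TCP pose, the force, the opening and the grip force at its end, in the units of the state.
- telemetry.state(): the state, without advancing time (a new reading comes with each control period).
- camera(name): name is "scene" or "top" or "wrist"; returns a dict with "color" (480x640x3 uint8, blue, green, red), "intrinsics" (3x3 intrinsics, pixels), "origin" and "orientation" of the camera in the world. Camera axes: x right, y down, z forward; pixel columns grow to the right and rows downward; lengths in m; the calibration is good to about 2 mm. A picture is of the moment at which its call begins. There is no depth.
- job.close_job(): hands the job in; it is judged then, once.
The state is a dict: "time": time; "joint_positions": joint angles; "qd": joint speeds; "effort": joint torques, N m; "eef_pos": TCP position; "tool_rot": TCP orientation; "contact_force": force on the tool from outside, world axes, zero at the start; "wrist_torque": the same for the moment, N m; "opening": finger opening in m; "grip_force": force on a finger pad.
Only numpy, scipy, OpenCV 4.12 (cv2) and the standard library are available. Lean on these libraries where they do the work, as an engineer would, in place of code of your own. Each camera call takes 0.05 s, during which the arm holds its last target. There are 200 camera calls.

TASK

Load the slide magazine into the slide scanner: with one fingertip press the gate's long finger bar in towards the trough wall and keep it there, so that the spring gate stays open, and with the other fingertip push the magazine by the back of its upright handle plate along the trough, past the open gate, until it is fully home against the end stop. Then let go of the bar so that the gate shuts behind the magazine (over its neck), and take the hand away. Only push: do not lift or tip the magazine, never let the gate touch it, and leave the other things on the desk where they are.

Things in the scene. Friction and masses are not known exactly. Their poses are not given: they have to be found in the camera images.
- scanner: Fixed white slide scanner; an open-topped channel runs along its side nearest the robot. Origin: on the desk, mid-channel, in the gate's plane; y = loading direction along the channel, x = across it, away from the robot, z up. In mm: channel x -32 to 32, floor z 5, y from -240 (open end) to 106 (stop). Its deck is x 32 to 120, y -70 to 226, 62 high; a 110 high housing beyond, x 118 to 228.
- trough (a point): Loading end of the channel: middle of the open end of its floor (scanner y -240, z 5 mm). The open trough runs from here to the gate (scanner y 0). Its near wall is scanner x -37 to -32 and 62 mm high; its far wall, x 32 to 37, is 30 mm high. Outside the near wall the desk is clear for 65 mm but for the finger bar. Past the gate the near wall is 45 mm high.
- gate (a joint): Angle of the spring gate, rad: 0 shut, 0.95 fully open. Its shaft runs along the top of the trough's near wall (scanner x -36, z 66 mm, parallel to y). Pressing its finger bar to the wall (scanner +x) opens it; the spring (about 4 N at the bar's edge) shuts it in about 0.5 s when let go. The magazine passes under the shutter from 0.72 rad. Open, the shutter reaches up to 115 mm above the desk.
- bar_edge (a point): Middle of the round lower edge (6 mm thick) of the aluminium finger bar, a strip hanging from the shaft outside the near wall: 32 mm from shaft to edge, 186 mm long (scanner y -236 to -50). Edge centre in scanner mm: x -36 - 32 sin(0.98 - gate angle), z 66 - 32 cos(0.98 - angle): x -63, z 48 when shut. A finger pressing it may slide along it.
- shutter (a point): Middle of the lower edge of the gate's aluminium shutter, 3 mm thick, across the channel at scanner y -3.5 to -0.5. This point is at scanner x 11, z 28 mm when shut. Shut, it hangs over x -13 to 21 down to 42 mm above the desk, and over x 1 to 21 down to 28 mm, with room below for the magazine's neck. Pressing the bar swings it up and over towards the housing.
- magazine: Grey slide magazine, about 0.2 kg, loose in the trough, nose to the gate. Origin: underside, middle of its slide box; y to its nose, z up. Slide box full of white-framed slides: 60 wide, 100 long (y -50 to 50), 53 high. A low neck, 26 wide, 13 high, runs back to an upright handle plate 42 wide, 41 high (y -104 to -96). Home: origin at scanner y 56, neck and plate still outside the gate.
- handle_back (a point): Middle of the back face of the magazine's handle plate, 24 mm above the magazine's underside: the place to push. On loading it moves to scanner y -48.
- nose (a point): Foot of the magazine's nose, middle of the front face, at the underside.
- home (a point): Point of the channel floor at the middle of the end stop's face, where the nose belongs.
- slide_box: Bystander: grey slide storage box with clear lid, 64 x 80 x 52 mm; origin under its middle.
- loupe: Bystander: white slide loupe, 42 mm across, 44 mm high; origin under its middle.
- puffer: Bystander: orange rubber dust puffer, 46 mm across, 52 mm high; origin under its middle.
- pen_cup: Bystander: white cup of pens, 72 mm across, cup 95 mm high, pens to 170 mm; origin under its middle.
- clock: Bystander: white alarm clock, 40 x 84 x 85 mm; origin under its middle.
- mouse: Bystander: black computer mouse, 105 x 60 x 34 mm, on its mat; origin under its middle.
- carton: Bystander: small blue carton, 70 x 100 x 85 mm; origin under its middle.
There are look-alikes about, which are no part of the job. What is shaped like the magazine but purple is not meant.

How it is judged:
On the way, in this order (a step that is already met when the one before it is completed fails the run):
1. the gate is held open before the magazine reaches it (value of joint gate above 0.65 rad and y of nose in the frame of scanner below -0.002 m), for 0.2 s.
2. the magazine is half-way past the gate, which is still held open (value of joint gate above 0.65 rad and y of nose in the frame of scanner between 0.045 and 0.095 m), for 0.1 s.
At the end, for the whole second after the job is handed in: The magazine stands flat and at rest in the channel with its nose within 4 mm of the end stop, and the gate is shut behind it (under 0.06 rad) (y of nose in the frame of scanner above 0.102 m and distance between nose and home below 0.006 m and value of joint gate below 0.06 rad and linear speed of magazine below 0.01 m/s and angle between magazine's own z axis and vertical below 0.05 rad); the robot touches nothing.
It fails at once if the gate touches the magazine (contact force between gate and magazine above 0.3 N).
It fails at once if the magazine is lifted or tipped (height (world z) of magazine above 0.013 m or angle between magazine's own z axis and vertical above 0.15 rad).
It fails at once if another thing on the desk is moved more than 15 mm (distance of any of slide_box, loupe, puffer, pen_cup, clock, mouse, carton from where it was at the start of the episode above 0.015 m).
It also fails if it takes over 43 s, if anything falls off the work surface, if the arm or the gripper's body presses on something with over 40 N, if the wrist force passes 120 N, or if a joint passes its speed limit or range.

## Working session

There is one attempt and no reset: what is moved stays moved. The work goes in short steps, Python scripts to look and compute and a tool call to move; the robot and the scene stay as the last step left them, time stands still between calls to the robot, and variables do not carry over. Pictures are saved under pics/ and viewed, at most 10 in all, crops included, and the job is handed in when it is done.

Besides the shell and the picture viewer there is one more tool, called as a command line: name --argument value ..., lists and objects as JSON in quotes. step_arm: Moves the arm, as the interface text tells. Shift numbers are shares of 25 cm and turn numbers shares of 120 degrees, none past 1 either way. Its arguments: {"type":"object","properties":{"increments":{"type":"array","items":{"type":"object","properties":{"fingers":{"type":"number"},"dp":{"type":"array","items":{"type":"number"}},"turn":{"type":"array","items":{"type":"number"}}}}}},"required":["increments"]}

```bash
mkdir -p pics; ls
cat > h.py <<'E'
import numpy as np,cv2
from rig import telemetry,camera,job,manip
def ray(c,px,z):
    K=np.array(c["intrinsics"]);R=np.array(c["R"]);o=np.array(c["origin"])
    d=R@np.linalg.inv(K)@np.array([px[0],px[1],1.]);return o+d*(z-o[2])/d[2]
E
python3 - <<'E'
from h import *
for n in("scene","top"):
    c=camera(n);cv2.imwrite(f"pics/{n}0.png",c["color"]);print(n,c["intrinsics"],c["origin"],c["orientation"])
s=telemetry.state();print(s)
E
```

```text
pics
scene [[513.466246     0.         331.50838832]
 [  0.         513.466246   242.37827513]
 [  0.           0.           1.        ]] [ 1.50922456 -0.33663458  0.90082977] [-2.2725372  -0.00759743  1.21840043]
top [[456.13461477   0.         325.62788403]
 [  0.         456.13461477 227.14055518]
 [  0.           0.           1.        ]] [ 0.27656741 -0.00792251  1.41564361] [-2.93911153 -0.00528426 -1.50528831]
{'time': 0.1, 'joint_positions': array([-1.21150886,  0.41789855, -0.01032002,  1.61407679,  0.00470054,
        1.11067474, -0.05300082]), 'qd': array([ 0.00169465, -0.00184799,  0.00102499, -0.00185271, -0.0007116 ,
       -0.00107291, -0.00067907]), 'effort': array([ 2.67867115e-03, -8.52575326e+01,  6.40618633e-01, -4.26691282e+01,
       -4.88868495e-02,  1.62861863e-02, -1.59714529e-05]), 'eef_pos': array([0.24372098, 0.57519384, 0.2159132 ]), 'tool_rot': array([-3.14056191e+00,  7.60050427e-05,  2.74082805e+00]), 'contact_force': array([-0.50027029,  0.44956608, -0.48516671]), 'wrist_torque': array([-0.00158873, -0.00302098, -0.06107736]), 'grip_force': 0.0, 'opening': 0.09370779417510582}
```

View pics/scene0.png

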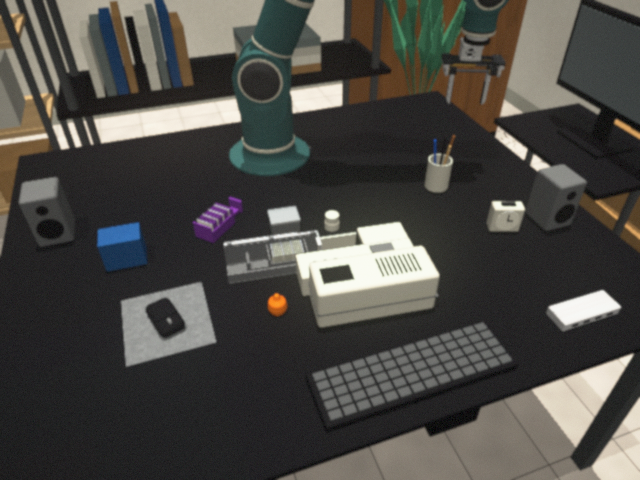

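View pics/top0.png

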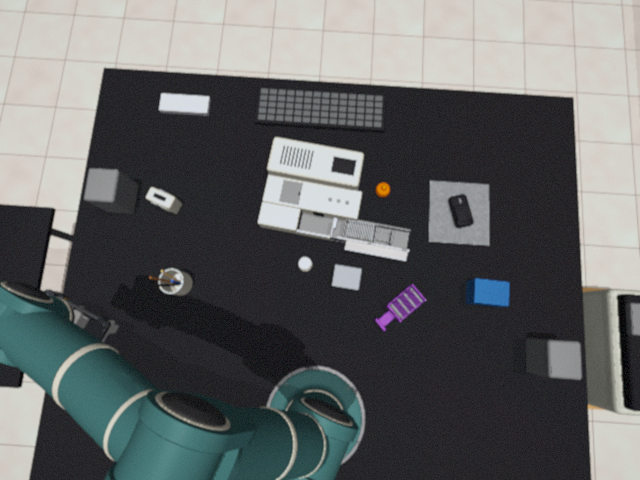

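The scene view has the scanner at (350,270), its trough at (270,255) with the grey magazine inside, and the purple decoy at (217,218). In the top view the trough runs from (410,245) to the scanner on the left, and the purple look-alike is at (405,305).

Possible mix-ups for the magazine, in top-view pixels:
- Purple look-alike (405,305): wrong colour.
- Grey slide box (347,277): bystander.
- Grey magazine in the trough (365,230): this is my choice. I'll check it in a close crop.

```bash
cat >> h.py <<'E'
from scipy.spatial.transform import Rotation as Ro
def cam(n):
    c=camera(n);c["R"]=Ro.from_euler("xyz",c["orientation"]).as_matrix();return c
def proj(c,P):
    p=np.array(c["intrinsics"])@(c["R"].T@(np.array(P)-c["origin"]));return p[:2]/p[2]
E
python3 - <<'E'
from h import *
c=cam("top");print(proj(c,[0,0,0]),proj(c,[.25,.57,.2]))
im=c["color"][130:270,250:420];cv2.imwrite("pics/t1.png",cv2.resize(im,None,fx=4.7,fy=4.2,interpolation=cv2.INTER_CUBIC)if 0 else cv2.resize(im,None,fx=4,fy=4,interpolation=cv2.INTER_CUBIC))
E
```

```text
[314.15228458 417.13734468] [101.46991895 316.3527881 ]
```

View pics/t1.png

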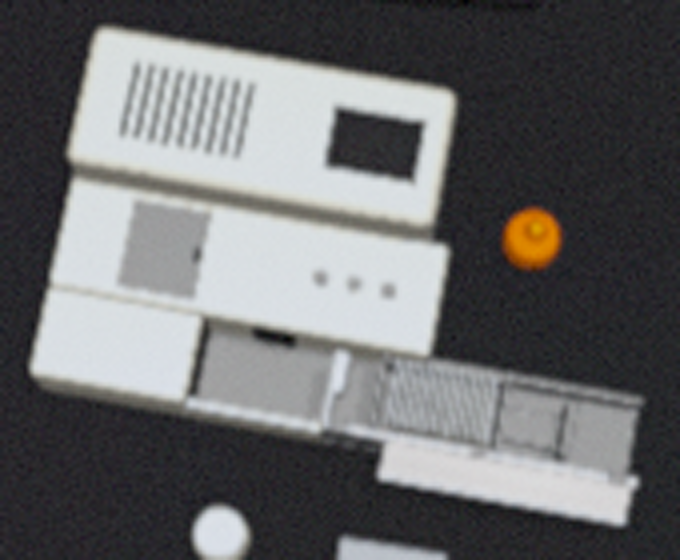

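The crop confirms a grey magazine with white slides at crop (440,410). Its neck and handle plate are at about (563,430), with the finger bar along (378,482)-(627,525) and the shutter at (335,390).

Run:
```python
from h import *
from scipy.optimize import least_squares
c=cam("top")
pts=[((432,355),(32,-70,62)),((97,27),(228,226,110)),((457,92),(228,-70,110)),((437,232),(118,-70,110)),((67,160),(118,226,110)),
((643,397),(37,-240,30)),((636,480),(-36,-236,66)),((627,525),(-65,-236,48)),((378,482),(-65,-50,48)),((50,288),(32,226,62))]
W=np.array([ray(c,(250+p[0]/4+ -.375,130+p[1]/4-.375),q[2]/1000)[:2] for p,q in pts]);S=np.array([q[:2] for _,q in pts])/1000
def f(v):
    R=np.array([[np.cos(v[2]),-np.sin(v[2])],[np.sin(v[2]),np.cos(v[2])]]);return (S@R.T+v[:2]-W)
s=least_squares(lambda v:f(v).ravel(),[.5,0,0],loss="soft_l1",f_scale=.003);v=s.x;print(v,np.degrees(v[2]));print((f(v)*1000).round(1))
R=np.array([[np.cos(v[2]),-np.sin(v[2])],[np.sin(v[2]),np.cos(v[2])]])
def sc(p,z): return ((ray(c,(250+p[0]/4-.375,130+p[1]/4-.375),z)[:2]-v[:2])@R*1000).round(1)
print("plate top z46",sc((563,430),.046),"box back z58",sc((497,410),.058),"nose top",sc((388,395),.058),"openend z5",sc((635,440),.005),"stop",sc((200,360),.06))
for n,p in dict(puffer=(532,238),loupe=(220,532)).items(): print(n,sc(p,.04))
d=cam("scene");
for q in [(37,-240,30),(-36,-240,62),(32,-70,62),(228,-70,110),(118,226,110)]:
    w=R@np.array(q[:2])/1000+v[:2];print(q,proj(d,[*w,q[2]/1000]).round(1))
np.save("v.npy",v)
cv2.imwrite("pics/s1.png",cv2.resize(d["color"][190:310,215:375],None,fx=5,fy=5,interpolation=cv2.INTER_CUBIC))
```

```text
[ 0.56311953 -0.01754713 -0.11539041] -6.6113833314451815
[[ -1.1   1.5]
 [  0.1   2.3]
 [ -0.3 -15.7]
 [  1.4 -12.5]
 [ -1.9   1.9]
 [ -0.7  -0.9]
 [ -1.3   1.5]
 [  1.7   2.2]
 [  2.8  -2.4]
 [ -0.1   0.9]]
plate top z46 [  -2.7 -180. ] box back z58 [   1.  -127.1] nose top [ -2.5 -43.8] openend z5 [   8.1 -241.6] stop [ -2.1 101.6]
puffer [ 145.4 -133.6]
loupe [-126.1   63.1]
(37, -240, 30) [225.6 274.7]
(-36, -240, 62) [221.6 245.8]
(32, -70, 62) [293.4 253.1]
(228, -70, 110) [309.1 295.6]
(118, 226, 110) [421.2 242.7]
```

View pics/s1.png

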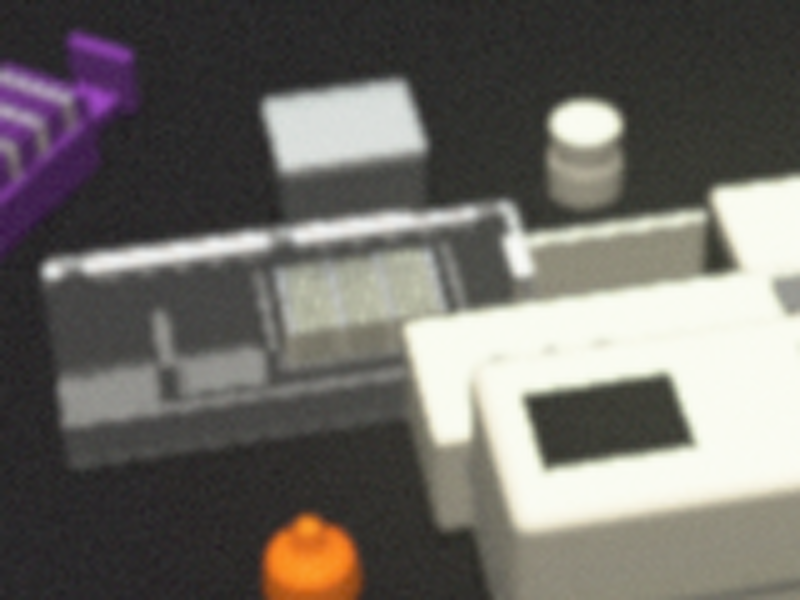

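step_arm --increments '[{"fingers":0.78,"dp":[-0.088,-0.1,0],"turn":[0,0,0.058]},{"fingers":0.78,"dp":[-0.175,-0.2,0],"turn":[0,0,0.117]},{"fingers":0.78,"dp":[-0.263,-0.3,0],"turn":[0,0,0.175]},{"fingers":0.78,"dp":[-0.35,-0.4,0],"turn":[0,0,0.233]},{"fingers":0.78,"dp":[-0.438,-0.5,0],"turn":[0,0,0.291]},{"fingers":0.78,"dp":[-0.525,-0.6,0],"turn":[0,0,0.35]},{"fingers":0.78,"dp":[-0.613,-0.7,0],"turn":[0,0,0.408]},{"fingers":0.78,"dp":[-0.7,-0.8,0],"turn":[0,0,0.466]},{"fingers":0.78,"dp":[-0.788,-0.9,0],"turn":[0,0,0.524]},{"fingers":0.78,"dp":[-0.876,-1,0],"turn":[0,0,0.58]}]'

```text
time: 1.08
eef_pos: [0.3481, 0.2583, 0.2165]
tool_rot: [-3.142, -0.0, 1.52]
contact_force: [0.3, 0.7, 0.2]
opening: 0.0734
grip_force: 0.0
```

step_arm --increments '[{"fingers":0.78,"dp":[-0.1,0.036,0],"turn":[0,0,0.017]},{"fingers":0.78,"dp":[-0.2,0.071,0],"turn":[0,0,0.034]},{"fingers":0.78,"dp":[-0.3,0.107,0],"turn":[0,0,0.034]},{"fingers":0.78,"dp":[-0.4,0.142,0],"turn":[0,0,0.034]},{"fingers":0.78,"dp":[-0.5,0.18,0],"turn":[0,0,0.034]},{"fingers":0.78,"dp":[-0.6,0.215,0],"turn":[0,0,0.034]},{"fingers":0.78,"dp":[-0.7,0.25,0],"turn":[0,0,0.034]},{"fingers":0.78,"dp":[-0.8,0.285,0],"turn":[0,0,0.034]},{"fingers":0.78,"dp":[-0.9,0.32,0],"turn":[0,0,0.034]},{"fingers":0.78,"dp":[-1,0.36,0],"turn":[0,0,0.034]}]'

```text
time: 1.92
eef_pos: [0.4267, 0.0048, 0.2166]
tool_rot: [3.141, -0.0, 1.455]
contact_force: [0.7, -0.3, 0.1]
opening: 0.0733
grip_force: 0.0
```

Run:
```python
from h import *
c=cam("wrist");print(c["origin"],c["orientation"],c["intrinsics"][0]);cv2.imwrite("pics/w1.png",c["color"])
s=telemetry.state();print(s["eef_pos"],s["tool_rot"])
```

```text
[0.43547784 0.08258513 0.38375901] [ 2.86554746e+00 -1.23235058e-03 -1.16243665e-01] [431.88634348   0.         318.46559155]
[0.42801631 0.00056906 0.21689372] [3.14013972e+00 3.84847328e-04 1.45109599e+00]
```

View pics/w1.png

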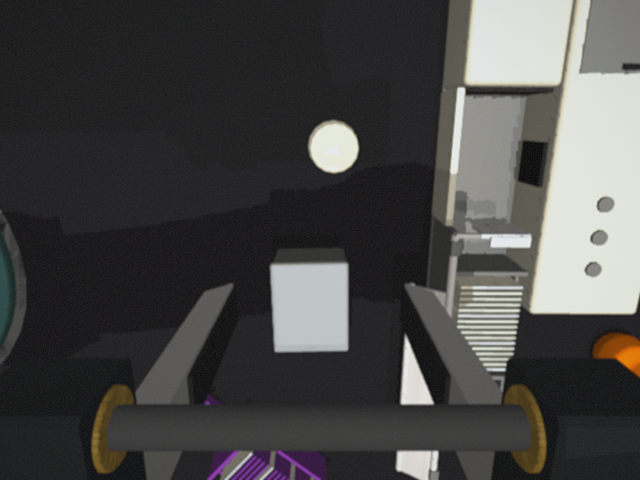

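The wrist view shows the stop edge at (467–570,87), the shutter at (510,240), the magazine top with slides at x 458–527 from y 255 down, the deck corner at (528,313), and the bar at (415,400).

Run:
```python
from h import *
v=np.load("v.npy");R=Ro.from_euler("z",v[2]).as_matrix()[:2,:2]
c=cam("wrist")
def sc(c,p,z): return ((ray(c,p,z)[:2]-v[:2])@R*1000).round(1)
for n,p,z in [("deck corner 32,-70",(528,313),.062),("stop edge y106 x-37..32",(467,87),.062),("stop edge R x32",(570,87),.062),("wall past gate top inner -32",(464,150),.045),("lower there",(458,225),.045),
 ("shutter shut left/right y-2",(490,240),.06),("shutter R",(531,240),.06),("mag nose top L",(458,257),.058),("R",(527,257),.058),("mid nosebar",(458,273),.058),("loupe top",(333,147),.044),("slidebox top",(310,307),.052)]: print(n,sc(c,p,z))
print(c["origin"],telemetry.state()["eef_pos"])
```

```text
deck corner 32,-70 [ 34.1 -71.5]
stop edge y106 x-37..32 [-31.  102.3]
stop edge R x32 [ 41.5 102. ]
wall past gate top inner -32 [-23.7  57.7]
lower there [-23.4  -1.6]
shutter shut left/right y-2 [ -2.4 -10.1]
shutter R [ 29.6 -10.3]
mag nose top L [-25.5 -24.6]
R [ 29.3 -24.9]
mid nosebar [-24.4 -38. ]
loupe top [-124.5   60.4]
slidebox top [-143.4  -69.7]
[0.43691106 0.07849394 0.38394953] [0.42741867 0.00271699 0.2167047 ]
```

step_arm --increments '[{"fingers":0.78,"dp":[-0.12,0.06,0],"turn":[0,0,0]},{"fingers":0.78,"dp":[-0.24,0.12,0.03],"turn":[0,0,0]},{"fingers":0.78,"dp":[-0.36,0.18,0.08],"turn":[0,0,0]},{"fingers":0.78,"dp":[-0.48,0.24,0.12],"turn":[0,0,0]},{"fingers":0.78,"dp":[-0.6,0.3,0.16],"turn":[0,0,0]},{"fingers":0.78,"dp":[-0.72,0.36,0.2],"turn":[0,0,0]},{"fingers":0.78,"dp":[-0.8,0.4,0.24],"turn":[0,0,0]},{"fingers":0.78,"dp":[-0.84,0.412,0.24],"turn":[0,0,0]},{"fingers":0.78,"dp":[-0.84,0.412,0.24],"turn":[0,0,0]},{"fingers":0.78,"dp":[-0.84,0.412,0.24],"turn":[0,0,0]}]'

```text
time: 2.85
eef_pos: [0.5045, -0.2139, 0.1566]
tool_rot: [-3.141, -0.0, 1.454]
contact_force: [-0.2, -0.0, -0.2]
opening: 0.073
grip_force: 0.0
```

Run:
```python
from h import *
for i in range(2):
    c=cam("wrist");s=telemetry.state();print(c["origin"],c["orientation"],s["eef_pos"],s["tool_rot"])
cv2.imwrite("pics/w2.png",c["color"])
import pickle;pickle.dump(c,open("w2.pkl","wb"))
```

```text
[ 0.51344092 -0.13608698  0.32370868] [ 2.86531387e+00 -5.48835798e-04 -1.16754310e-01] [ 0.50472235 -0.2132186   0.15681569] [ 3.14142903e+00 -5.72160832e-04  1.45560184e+00]
[ 0.51344868 -0.13543872  0.32395516] [ 2.86573914e+00 -1.05864302e-03 -1.15604229e-01] [ 0.50488241 -0.21294451  0.15698289] [ 3.14099022e+00 -7.42354817e-04  1.45628945e+00]
```

View pics/w2.png

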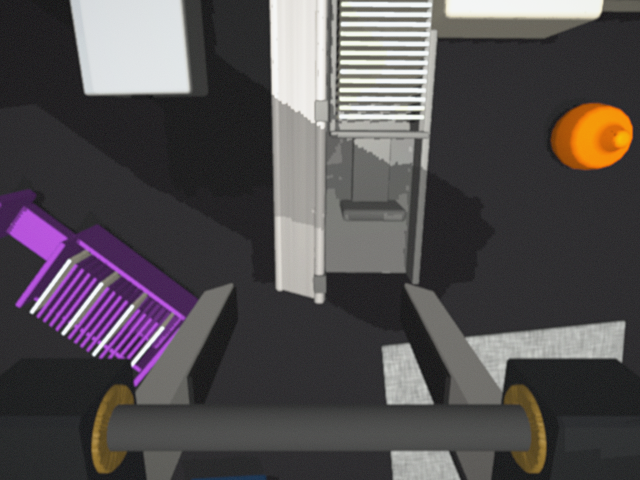

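The close wrist view shows the following:
- Handle plate at (341–405, 202–218), with the neck ahead of it at (372,165).
- Trough floor's open end at row 272.
- Shaft at column 321, and the bar's outer edge at column about 277.
- Far wall at columns 412–420.

Run:
```python
from h import *;import pickle
v=np.load("v.npy");R=Ro.from_euler("z",v[2]).as_matrix()[:2,:2]
c=pickle.load(open("w2.pkl","rb"));print(c["intrinsics"])
def sc(p,z): return ((ray(c,p,z)[:2]-v[:2])@R*1000).round(1)
print("cam",((c["origin"][:2]-v[:2])@R*1000), "tcp",((np.array([.5048,-.2132])-v[:2])@R*1000))
for n,p,z in [("plate top L upper (x-21)",(341,202),.046),("plate top R (21)",(405,204),.046),("plate top lower",(373,214),.046),("plate lowest",(373,219),.046),("floor end y-240",(370,272),.005),("shaft end -36,-236",(320,290),.066),("shaft end face -236..-240",(320,301),.066),
("bar corner -66,-236",(279,289),.048),("farwall end top 32,-240",(410,283),.03),("farwall end 37",(419,283),.03),("box back top L",(331,131),.058),("R",(429,134),.058)]: print(n,sc(p,z))
```

```text
[[431.88634348   0.         318.46559155]
 [  0.         431.88634348 242.16440838]
 [  0.           0.           1.        ]]
cam [ -35.76714167 -122.82643363] tcp [ -35.40530288 -201.066354  ]
plate top L upper (x-21) [ -20.8 -174.3]
plate top R (21) [  21.  -175.6]
plate top lower [   0.3 -182.3]
plate lowest [   0.4 -185.7]
floor end y-240 [   4.9 -237.4]
shaft end -36,-236 [ -34.5 -227.7]
shaft end face -236..-240 [ -34.5 -235.3]
bar corner -66,-236 [ -62.5 -234.3]
farwall end top 32,-240 [  31.1 -236.9]
farwall end 37 [  37.6 -236.9]
box back top L [ -28.  -129.2]
R [  30.6 -130.9]
```

step_arm --increments '[{"fingers":0.78,"dp":[-0.024,0,0.04],"turn":[0,0,0]},{"fingers":0.78,"dp":[-0.024,0,0.1],"turn":[0,0,0]},{"fingers":0.78,"dp":[-0.024,0,0.17],"turn":[0,0,0]},{"fingers":0.78,"dp":[-0.024,0,0.24],"turn":[0,0,0]},{"fingers":0.78,"dp":[-0.024,0,0.31],"turn":[0,0,0]},{"fingers":0.78,"dp":[-0.024,0,0.38],"turn":[0,0,0]},{"fingers":0.78,"dp":[-0.024,0,0.44],"turn":[0,0,0]},{"fingers":0.78,"dp":[-0.024,0,0.48],"turn":[0,0,0]},{"fingers":0.78,"dp":[-0.024,0,0.505],"turn":[0,0,0]},{"fingers":0.78,"dp":[-0.024,0,0.505],"turn":[0,0,0]}]'

```text
time: 3.78
eef_pos: [0.5035, -0.22, 0.0294]
tool_rot: [-3.14, -0.0, 1.455]
contact_force: [-0.2, -0.2, 0.2]
opening: 0.0733
grip_force: 0.0
```

step_arm --increments '[{"fingers":0.7,"dp":[0,0.01,0],"turn":[0,0,0]},{"fingers":0.65,"dp":[0,0.016,0],"turn":[0,0,0]},{"fingers":0.6,"dp":[0,0.022,0],"turn":[0,0,0]},{"fingers":0.55,"dp":[0,0.028,0],"turn":[0,0,0]},{"fingers":0.5,"dp":[0,0.034,0],"turn":[0,0,0]},{"fingers":0.45,"dp":[0,0.04,0],"turn":[0,0,0]},{"fingers":0.42,"dp":[0,0.046,0],"turn":[0,0,0]},{"fingers":0.39,"dp":[0,0.05,0],"turn":[0,0,0]},{"fingers":0.39,"dp":[0,0.05,0],"turn":[0,0,0]},{"fingers":0.39,"dp":[0,0.05,0],"turn":[0,0,0]}]'

```text
time: 4.62
eef_pos: [0.5156, -0.2216, 0.0302]
tool_rot: [-3.14, -0.0, 1.455]
contact_force: [-5.1, 1.0, -3.8]
opening: 0.0367
grip_force: 2.3
```

Run:
```python
from h import *
s=telemetry.state();v=np.load("v.npy");R=Ro.from_euler("z",v[2]).as_matrix()[:2,:2]
print((s["eef_pos"][:2]-v[:2])@R*1000,s["opening"],s["grip_force"],s["contact_force"])
a=cam("wrist")["color"];cv2.imwrite("pics/w3.png",a)
```

```text
[ -23.73221422 -208.19635865] 0.03672770937003921 2.3376497626304626 [-5.0792999   0.99112279 -3.75458848]
```

View pics/w3.png

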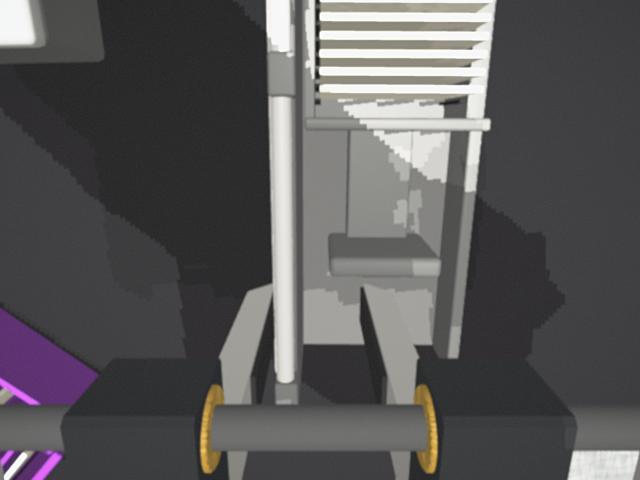

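step_arm --increments '[{"fingers":0.39,"dp":[0.008,0.004,0],"turn":[0,0,0]},{"fingers":0.39,"dp":[0.02,0.008,0],"turn":[0,0,0]},{"fingers":0.39,"dp":[0.035,0.008,0],"turn":[0,0,0]},{"fingers":0.39,"dp":[0.05,0.008,0],"turn":[0,0,0]},{"fingers":0.39,"dp":[0.06,0.008,0],"turn":[0,0,0]},{"fingers":0.39,"dp":[0.07,0.008,0],"turn":[0,0,0]},{"fingers":0.39,"dp":[0.08,0.008,0],"turn":[0,0,0]},{"fingers":0.39,"dp":[0.09,0.008,0],"turn":[0,0,0]},{"fingers":0.39,"dp":[0.1,0.008,0],"turn":[0,0,0]},{"fingers":0.39,"dp":[0.1,0.008,0],"turn":[0,0,0]}]'

```text
time: 5.5
eef_pos: [0.5215, -0.197, 0.0306]
tool_rot: [3.141, 0.0, 1.455]
contact_force: [-3.1, -1.0, 1.3]
opening: 0.0368
grip_force: 1.7
```

Run:
```python
from h import *
s=telemetry.state();v=np.load("v.npy");R=Ro.from_euler("z",v[2]).as_matrix()[:2,:2]
print((s["eef_pos"][:2]-v[:2])@R*1000,s["opening"],s["grip_force"],s["contact_force"][:2]@R)
w=cam("wrist")["color"][0:480,200:520]
d=cam("scene")["color"][190:310,215:375];t=cam("top")["color"][180:260,310:430]
cv2.imwrite("pics/s2.png",np.hstack([cv2.resize(d,(480,360),interpolation=cv2.INTER_CUBIC),cv2.resize(w,(300,450))[:360]]))
```

```text
[ -20.63873234 -183.07283468] 0.03679447943797133 1.7273736745119095 [-3.00377649 -1.39902352]
```

View pics/s2.png

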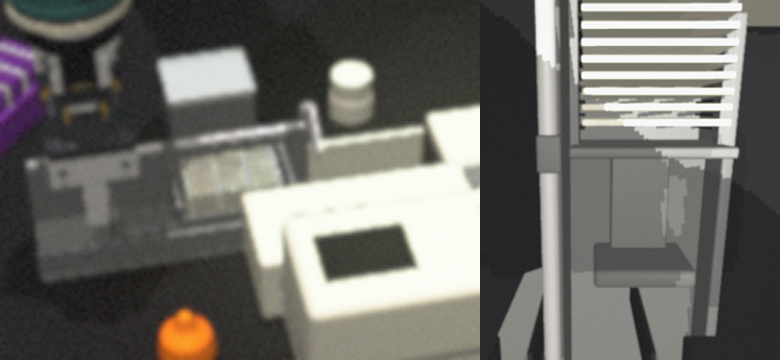

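The shutter is raised (scene crop 310,115), the bar finger holds about 3 N, and the push finger is at the plate. I'm pushing on.

step_arm --increments '[{"fingers":0.39,"dp":[0.02,0,0],"turn":[0,0,0]},{"fingers":0.39,"dp":[0.05,0,0],"turn":[0,0,0]},{"fingers":0.39,"dp":[0.09,0,0],"turn":[0,0,0]},{"fingers":0.39,"dp":[0.13,0,0],"turn":[0,0,0]},{"fingers":0.39,"dp":[0.17,0,0],"turn":[0,0,0]},{"fingers":0.39,"dp":[0.21,0,0],"turn":[0,0,0]},{"fingers":0.39,"dp":[0.25,0,0],"turn":[0,0,0]},{"fingers":0.39,"dp":[0.29,0,0],"turn":[0,0,0]},{"fingers":0.39,"dp":[0.32,0,0],"turn":[0,0,0]},{"fingers":0.39,"dp":[0.34,0,0],"turn":[0,0,0]}]'

```text
time: 6.48
eef_pos: [0.5312, -0.1121, 0.0302]
tool_rot: [-3.142, 0.0, 1.455]
contact_force: [-4.2, -2.5, 0.1]
opening: 0.0368
grip_force: 2.2
```

step_arm --increments '[{"fingers":0.39,"dp":[0.02,0,0],"turn":[0,0,0]},{"fingers":0.39,"dp":[0.04,0,0],"turn":[0,0,0]},{"fingers":0.39,"dp":[0.06,0,0],"turn":[0,0,0]},{"fingers":0.39,"dp":[0.08,0,0],"turn":[0,0,0]},{"fingers":0.39,"dp":[0.1,0,0],"turn":[0,0,0]},{"fingers":0.39,"dp":[0.115,0,0],"turn":[0,0,0]},{"fingers":0.39,"dp":[0.13,0,0],"turn":[0,0,0]},{"fingers":0.39,"dp":[0.14,0,0],"turn":[0,0,0]},{"fingers":0.39,"dp":[0.148,0,0],"turn":[0,0,0]},{"fingers":0.39,"dp":[0.156,0,0],"turn":[0,0,0]}]'

```text
time: 7.32
eef_pos: [0.5355, -0.0741, 0.0302]
tool_rot: [-3.141, 0.0, 1.455]
contact_force: [-3.7, -3.2, 0.6]
opening: 0.0366
grip_force: 2.3
```

step_arm --increments '[{"fingers":0.39,"dp":[0.004,0,0],"turn":[0,0,0]},{"fingers":0.39,"dp":[0.008,0,0],"turn":[0,0,0]},{"fingers":0.39,"dp":[0.011,0,0],"turn":[0,0,0]},{"fingers":0.39,"dp":[0.014,0,0],"turn":[0,0,0]},{"fingers":0.39,"dp":[0.017,0,0],"turn":[0,0,0]},{"fingers":0.39,"dp":[0.02,0,0],"turn":[0,0,0]},{"fingers":0.39,"dp":[0.022,0,0],"turn":[0,0,0]},{"fingers":0.39,"dp":[0.024,0,0],"turn":[0,0,0]},{"fingers":0.39,"dp":[0.026,0,0],"turn":[0,0,0]},{"fingers":0.39,"dp":[0.028,0,0],"turn":[0,0,0]}]'

```text
time: 8.15
eef_pos: [0.5359, -0.069, 0.0302]
tool_rot: [-3.141, 0.002, 1.453]
contact_force: [-6.8, -14.0, 1.9]
opening: 0.0367
grip_force: 7.8
```

step_arm --increments '[{"fingers":0.39,"dp":[-0.01,0,0],"turn":[0,0,0]},{"fingers":0.39,"dp":[-0.025,0,0],"turn":[0,0,0]},{"fingers":0.39,"dp":[-0.04,0,0],"turn":[0,0,0]},{"fingers":0.45,"dp":[-0.04,-0.01,0],"turn":[0,0,0]},{"fingers":0.52,"dp":[-0.04,-0.02,0],"turn":[0,0,0]},{"fingers":0.6,"dp":[-0.04,-0.03,0],"turn":[0,0,0]},{"fingers":0.68,"dp":[-0.04,-0.045,0],"turn":[0,0,0]},{"fingers":0.76,"dp":[-0.04,-0.06,0],"turn":[0,0,0]},{"fingers":0.78,"dp":[-0.04,-0.065,0],"turn":[0,0,0]},{"fingers":0.78,"dp":[-0.04,-0.065,0],"turn":[0,0,0]}]'

```text
time: 8.98
eef_pos: [0.5189, -0.0751, 0.0303]
tool_rot: [3.142, -0.0, 1.455]
contact_force: [-0.2, -1.3, 0.2]
opening: 0.0731
grip_force: 0.0
```

Run:
```python
from h import *
s=telemetry.state();v=np.load("v.npy");R=Ro.from_euler("z",v[2]).as_matrix()[:2,:2]
print((s["eef_pos"][:2]-v[:2])@R*1000,s["opening"],s["grip_force"],s["contact_force"])
```

```text
[-37.32626284 -62.25024057] 0.07308634216135382 0.0 [-0.20897374 -1.28396034  0.24533298]
```

step_arm --increments '[{"fingers":0.78,"dp":[0,0,-0.04],"turn":[0,0,0]},{"fingers":0.78,"dp":[0,0,-0.1],"turn":[0,0,0]},{"fingers":0.78,"dp":[0,0,-0.17],"turn":[0,0,0]},{"fingers":0.78,"dp":[-0.04,0,-0.25],"turn":[0,0,0]},{"fingers":0.78,"dp":[-0.08,0,-0.33],"turn":[0,0,0]},{"fingers":0.78,"dp":[-0.12,0,-0.42],"turn":[0,0,0]},{"fingers":0.78,"dp":[-0.18,0,-0.52],"turn":[0,0,0]},{"fingers":0.78,"dp":[-0.25,0,-0.6],"turn":[0,0,0]},{"fingers":0.78,"dp":[-0.3,0,-0.66],"turn":[0,0,0]},{"fingers":0.78,"dp":[-0.3,0,-0.66],"turn":[0,0,0]}]'

```text
time: 9.82
eef_pos: [0.5111, -0.1528, 0.1989]
tool_rot: [3.137, 0.001, 1.451]
contact_force: [0.1, -0.8, 0.2]
opening: 0.0733
grip_force: 0.0
```

Run:
```python
from h import *
w=cam("wrist")["color"]
d=cam("scene")["color"][190:310,215:375]
cv2.imwrite("pics/s3.png",np.hstack([cv2.resize(d,(400,300),interpolation=cv2.INTER_CUBIC),cv2.resize(w,(400,300))]))
```

```text
(no output)
```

View pics/s3.png

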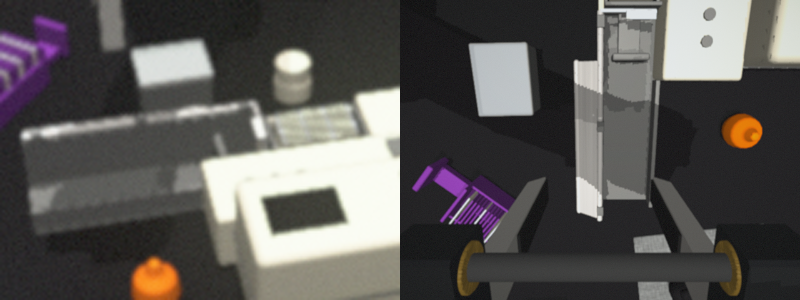

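The magazine is beyond the gate, against the stop (14 N contact at the expected place). The shutter is down over the neck, the bar is out, and the hand is clear.

```bash
python3 -c "
from rig import job
print(job.close_job())"
```

```text
the job is handed in; nothing more can be done
None
```

I pushed the magazine home against the end stop and let the gate shut over its neck; the hand was clear of everything when I handed the job in, about 10 s into the run, and no verdict came back.

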